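# Moth tablet into the shoe-box drawer with sprung tongs

### The job

Take the red-gripped sprung tongs out of the clear pen cup, squeeze them shut on the white moth tablet (not the brown cedar plug or the black heel tip) and carry it in the tongs to the open drawer of the shoe box; the gripper's own fingers must never touch the tablet. Lower it to the drawer floor before you let the tongs spring open, rather than dropping it in. Then stand the tongs back in the pen cup, jaws down, and let go of them.

Things in the scene. Friction and masses are not known exactly. Their poses are not given: they have to be found in the camera images.
- tongs_grip (a point): Mid-point between the red grips (22 mm wide, 28 tall) of steel tongs, jaws down in the cup; z up. 83 mm over jaw tips, 32 under top. Grips 45 mm over outsides (low edge 49), jaws 67 apart, 78 outside, 22 wide; they close along y (half a turn is the same). Finger opening 42 mm: held, jaws 47 apart; 34: shut on the tablet, tips 4 mm lower, spring 13 N. Squeeze with 25 to 40 N. 80 g.
- tablet_center (a point): Centre of the white moth tablet: an upright cylinder 22 mm in diameter and 18 mm tall, on the shelf, about 20 g; this point is 9 mm above its underside. Two look-alikes of the same size, a brown cedar plug and a black rubber heel tip, stand in the same row, 70 mm or more away; which stands where changes.
- drawer_spot (a point): Point on the inner floor of the shoe box's open drawer (white box 300 x 200 x 110 mm, blue drawer front), midway across, 65 mm behind the front's inside. z up, -x to the drawer front, y across. Inside width 176 mm; the sides rise 66 mm and the front 86 mm above this point; the box's top is 101 mm above it and begins 55 to 90 mm behind it (+x). The floor is 9 mm above the shelf.
- cup: Clear acrylic rectangular pen cup, fixed to the shelf: 53 mm (x) by 108 mm (y) by 55 mm tall outside, walls and floor 4 mm thick, so 45 x 100 mm inside. Its origin is the centre of its underside, z up. The tongs stand on its inner floor with their y along the cup's y (the long side).

How it is judged:
On the way, in this order (a step that is already met when the one before it is completed fails the run):
1. the tongs are lifted out of the cup (z of tongs_grip in the frame of cup above 0.13 m), for 0.1 s.
2. the tablet is lifted off the shelf between the tongs' jaws (height (world z) of tablet_center above 0.04 m and contact force between tongs and tablet above 0.2 N), for 0.2 s.
3. the tablet, still in the jaws, is lowered in the drawer to within 25 mm of its floor (x of tablet_center in the frame of drawer_spot between -0.06 and 0.21 m and y of tablet_center in the frame of drawer_spot between -0.09 and 0.09 m and z of tablet_center in the frame of drawer_spot between -0.01 and 0.035 m and contact force between tongs and tablet above 0.2 N), for 0.1 s.
At the end, for the whole second after the job is handed in: The white tablet is at rest on the drawer floor, anywhere inside (centre under 20 mm above it); the tongs stand released and at rest in the cup, jaws down, leaning under 25 degrees, grip point within 50 mm of the cup centre seen from above and 65 to 100 mm above its underside (x of tablet_center in the frame of drawer_spot between -0.06 and 0.21 m and y of tablet_center in the frame of drawer_spot between -0.09 and 0.09 m and z of tablet_center in the frame of drawer_spot between -0.01 and 0.02 m and linear speed of each of tablet, tongs below 0.03 m/s and horizontal distance between tongs_grip and cup below 0.05 m and z of tongs_grip in the frame of cup between 0.065 and 0.1 m and angle between tongs_grip's own z axis and vertical below 0.45 rad); the robot touches nothing.
It fails at once if the gripper's fingers touch the tablet (contact force between the fingers and tablet above 0.3 N).
It also fails if it takes over 58 s, if anything falls off the work surface, if the arm or the gripper's body presses on something with over 40 N, if the wrist force passes 120 N, or if a joint passes its speed limit or range.

### The arm

A 6-joint arm with a two-finger parallel gripper is mounted at the origin on the work surface. World frame = base frame: x ahead of the robot, y to its left, z up, the work surface at z = 0. Lengths are in m, angles in rad, forces in N, time in s.
With the tool pointing down it reaches from about 0.3 to 0.825 m from the base axis. Payload 5.4 kg.
Tool frame: the origin (TCP) lies at the very end of the fingers, on their centre line; the grasp point (between the pads) lies 19 mm behind it (tcp_to_grasp is the distance from the TCP to the grasp point, in m); z points along the fingers, y is the line along which they close (so a half turn about z gives the same grasp; the last joint's range is limited). The gripper opens to 92 mm and grips with 3 to 60 N. Pads are 20 mm wide; open, the fingers measure 128 mm over their backs; the gripper's body (75 mm by 189 mm) begins 69 mm behind the grasp point.
Start: joints at [-1.41, 0.158, 1.597, -0, 1.386, -0.21], TCP at [0.208, -0.536, 0.175] pointing down, gripper open.
Joint ranges: [-2.91, 2.91], [-0.94, 2.29], [0.18, 2.7], [-1.29, 4.43], [0.17, 2.64], [-3, 3]. Speed limits (rad/s): [2.57, 2.57, 3.14, 3.14, 3.14, 3.14].

### API

Orientations are given as a rotation vector (axis times angle).
In Python, from station import * gives the robot as it stands.
- The arm moves only by the tool play_rows, never from a script. Its argument "motion" is a list of rows, each a list of 7 numbers: the shift along the tool's x, y, z in units of 2 cm (1.0 is 2 cm), then the turn, a rotation vector about the tool's x, y, z in units of 0.15 rad (1.0 is 0.15 rad), then the finger opening in mm, from 0 to 91.9. In form: [[dx, dy, dz, ax, ay, az, jaw], ...]. A call has 1 to 8 rows; each row shifts and turns the commanded pose from where the row before left it, along the tool's axes as they then stand; what a row does not reach is not made up. A row lasts 1/8 s, in which the tool goes at most 62.5 mm and 10.7 degrees, less where a joint would pass 70% of its speed; a pose out of reach is approached as far as the arm can. A call with a number of a shift or a turn outside -1 to 1 is refused whole. A call with a gripper value outside its range is refused whole. The fingers move at their own pace and stop on an object; the grip force is fixed at half the most. Time passes only in rows, so rows that do not move let the fingers close. It gives the time, the measured TCP pose, the force, the opening and the grip force at its end, in the units of the state.
- get_obs(): the state, without advancing time (a new reading comes with each control period).
- get_image(name): name is "side" or "top" or "wrist"; returns the picture (480x640x3 uint8, blue, green, red); there is no depth.
- camera_model(name): a dict with "fx", "fy", "cx", "cy" (pixels), "origin" and "rotation" of the camera in the world. Camera axes: x right, y down, z forward; pixel columns grow to the right and rows downward; lengths in m; the calibration is good to about 2 mm. A picture is of the moment at which its call begins: read the wrist's pose just before it. camera_model takes no time and is no camera call; for the wrist camera it gives the pose at the moment of the call.
- job_done(): hands the job in; it is judged then, once.
The state is a dict: "t": time; "joints": joint angles; "joint_vel": joint speeds; "joint_torque": joint torques, N m; "tcp_pos": TCP position; "ee_rot": TCP orientation; "force": force on the tool from outside, world axes, zero at the start; "ft_torque": the same for the moment, N m; "gripper_width": finger opening in m; "grip_force": force on a finger pad.
Only numpy, scipy, OpenCV 4.12 (cv2) and the standard library are available. Lean on these libraries where they do the work, as an engineer would, in place of code of your own. Each camera call takes 0.05 s, during which the arm holds its last target. There are 200 camera calls.

## Working session

There is one attempt and no reset: what is moved stays moved. The work goes in short steps, Python scripts to look and compute and a tool call to move; the robot and the scene stay as the last step left them, time stands still between calls to the robot, and variables do not carry over. Pictures are saved under pics/ and viewed, at most 10 in all, crops included, and the job is handed in when it is done.

Besides the shell and the picture viewer there is one more tool, called after "Emit:" by a JSON object that holds its "method" and its "body", one argument or row to a line. play_rows: Moves the arm, as the interface text tells. Shifts and turns lie within -1 to 1; 1 stands for 2 cm of shift or 0.15 rad of turn. Its arguments: {"type":"object","properties":{"motion":{"type":"array"}},"required":["motion"]}

```bash
mkdir -p pics; ls; python3 - <<'E'
from station import *
import cv2
print(get_obs())
for n in("side","top","wrist"):
    c=camera_model(n);print(n,c)
    cv2.imwrite(f"pics/{n}0.png",get_image(n))
E
```

```text
pics
{'t': 0.0, 'joints': array([-1.41008202e+00,  1.59042289e-01,  1.59821158e+00, -2.91290018e-05,
        1.38621771e+00, -2.10060168e-01]), 'joint_vel': array([-0.00018311,  0.00028246,  0.00016528,  0.00088686,  0.0004424 ,
       -0.00118873]), 'joint_torque': array([-2.21469691e-04, -3.85576594e+01, -3.22106802e+01,  7.01314257e-02,
        3.81169526e-02, -1.69912091e-04]), 'tcp_pos': array([ 0.20822104, -0.53522261,  0.17373315]), 'ee_rot': array([-3.08591289e+00, -5.78742746e-01, -2.78386462e-05]), 'force': array([ 0.14546376, -0.29592838, -0.74352833]), 'ft_torque': array([-0.01330281,  0.01787481,  0.03365205]), 'grip_force': 0.0, 'gripper_width': 0.09248460252502147}
side {'fx': 464.1539529699379, 'fy': 464.1539529699379, 'cx': 315.3667543247049, 'cy': 237.48531262876506, 'origin': array([0.19920547, 0.53998219, 0.49076892]), 'rotation': array([-0.78106626,  2.36826034, -1.34049423])}
top {'fx': 556.9599921303725, 'fy': 556.9599921303725, 'cx': 323.3261604852071, 'cy': 253.52227438483862, 'origin': array([ 4.00080011e-01, -1.09817738e-03,  1.33064791e+00]), 'rotation': array([-2.10931646,  2.13294271, -0.15980162])}
wrist {'fx': 429.7165869719142, 'fy': 429.7165869719142, 'cx': 320.3310156373236, 'cy': 240.13208179739996, 'origin': array([ 0.27186432, -0.51023809,  0.38228797]), 'rotation': array([ 2.42380851, -1.65580453, -0.20596502])}
```

View pics/top0.png

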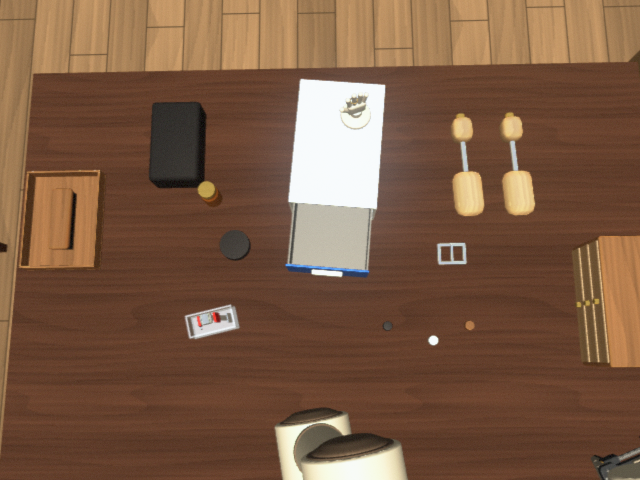

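View pics/side0.png

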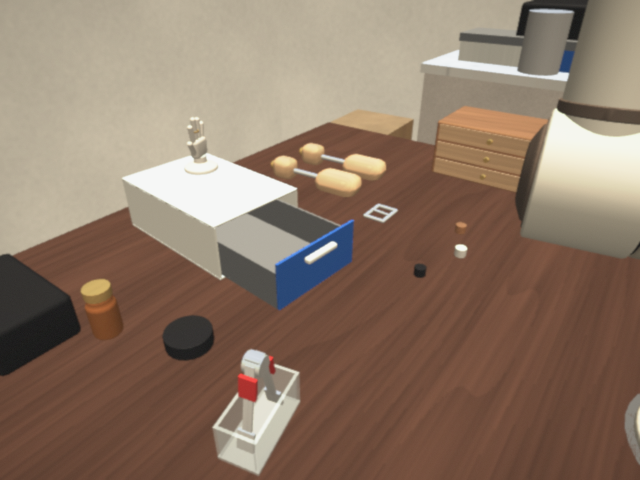

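Top view: the cup with the tongs is at about (212,321), the white tablet at (433,340) between black (388,326) and brown (470,325), and the drawer front at about (327,270). In the side view, the cup is at (258,415), the tongs' top at (257,357) and the white tablet at (461,251). Next I'll enlarge these areas.

```bash
python3 - <<'E'
import cv2,numpy as np
T=cv2.imread("pics/top0.png");S=cv2.imread("pics/side0.png")
def crop(I,x,y,w,h,s):
    c=cv2.resize(I[y:y+h,x:x+w],None,fx=s,fy=s,interpolation=cv2.INTER_CUBIC)
    for k in range(0,w,10):
        cv2.line(c,(k*s,0),(k*s,6),(0,255,0),1); 
        if k%20==0: cv2.putText(c,str(x+k),(k*s+1,16),0,.35,(0,255,0),1)
    for k in range(0,h,10):
        cv2.line(c,(0,k*s),(6,k*s),(0,255,0),1); cv2.putText(c,str(y+k),(8,k*s+4),0,.35,(0,255,0),1)
    return c
a=crop(T,180,300,65,42,6); b=crop(T,280,190,100,90,4)
c=crop(S,205,340,105,135,4)
out=np.zeros((600,800,3),np.uint8)
out[:252,:390]=a; out[240+12:252+348][:348,:400]=b[:348]; out[:540,400:800]=c[:540,:400]
cv2.imwrite("pics/c1.png",out)
# white tablet centroids
for n,I,(x,y,w,h) in (("top",T,(424,331,20,20)),("side",S,(448,238,26,26))):
    g=I[y:y+h,x:x+w].min(2).astype(float); print(n,g.max());m=(g>110); ys,xs=np.nonzero(m);print(xs.mean()+x,ys.mean()+y,xs.min()+x,xs.max()+x,ys.min()+y,ys.max()+y)
E
```

```text
top 248.0
433.0 339.88505747126436 428 438 335 345
side 243.0
460.6619718309859 250.1056338028169 455 467 244 257
```

View pics/c1.png

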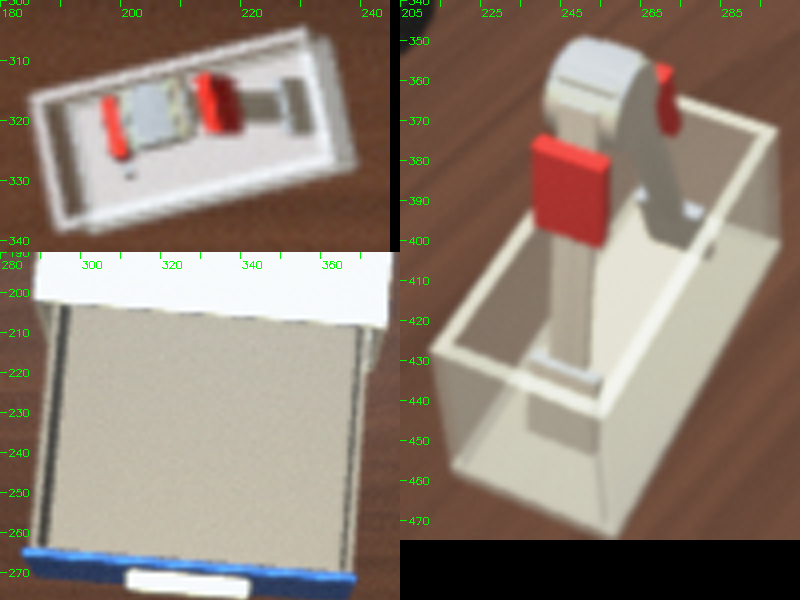

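```bash
cat > h.py <<'E'
from station import *
import numpy as np, cv2
from scipy.spatial.transform import Rotation as R
from scipy.optimize import least_squares
def cam(n):
    c=camera_model(n); return c, R.from_rotvec(c["rotation"]).as_matrix()
C={n:cam(n) for n in("side","top")}
def proj(cm,P):
    c,M=cm; q=(np.atleast_2d(P)-c["origin"])@M
    return np.c_[c["fx"]*q[:,0]/q[:,2]+c["cx"], c["fy"]*q[:,1]/q[:,2]+c["cy"]]
def ray(cm,uv):
    c,M=cm; return M@np.array([(uv[0]-c["cx"])/c["fx"],(uv[1]-c["cy"])/c["fy"],1])
def onz(cm,uv,z):
    d=ray(cm,uv); o=cm[0]["origin"]; return o+d*(z-o[2])/d[2]
def tri(*obs): # (cm,uv) pairs
    p0=onz(*obs[0],.03)
    s=least_squares(lambda p:np.concatenate([proj(c,p)[0]-uv for c,uv in obs]),p0)
    return s.x,np.abs(s.fun).max()
E
cat > m.py <<'E'
from h import *
T,S=C["top"],C["side"]
print("tablet",tri((T,(433,339.9)),(S,(460.7,250.4))))
top=[(185,315.8),(230.8,304.7),(235.8,327.2),(190,338.7)]
sid=[(274.5,364),(298.8,372.5)]
for uv in top: print("rimz55",onz(T,uv,.055))
for uv in [(213,426.8),(256.2,443),(298.8,372.5),(274.5,364)]: print("side z55",onz(S,uv,.055))
# drawer: front top inner corners at 95mm above shelf; 
for uv in [(285.5,327-63),(368.5,271)]: print("front top z95",onz(T,uv,.095))
def w(p,L): 
    c,s=np.cos(p[3]),np.sin(p[3]); L=np.array(L)
    return np.c_[p[0]+c*L[:,0]-s*L[:,1],p[1]+s*L[:,0]+c*L[:,1],p[2]+L[:,2]]
e=.001
LA=np.array([(11,20.5,14),(-11,20.5,14),(-11,24.5,-14),(11,24.5,-14)])*e
# side view: camera sits at +y looking -y: image left = +x
uvA=np.array([(238.7,373.7),(257.5,378.7),(255.7,401.7),(238.2,397)])
LB=np.array([(11,20.5,14),(-11,20.5,14),(11,-20.5,14),(-11,-20.5,14),(11,-24.5,-14),(-11,-24.5,-14)])*e
uvB=np.array([(197,316.2),(199.7,326.7),(214.5,312.3),(217,322.2),(219.3,315),(220.5,321.7)])
f=lambda p:np.r_[(proj(S,w(p,LA))-uvA).ravel(),(proj(T,w(p,LB))-uvB).ravel()]
p0=[*onz(T,(208,319),.087),.25]
s=least_squares(f,p0,loss="soft_l1");print("tongs",s.x);print(f(s.x).round(1))
# cup rim fit
LC=np.array([(26.5,54,0),(26.5,-54,0),(-26.5,-54,0),(-26.5,54,0)])*e
uS=np.array([(213,426.8),(256.2,443),(298.8,372.5),(274.5,364)]) 
uS=uS[[0,3,2,1]]
g=lambda p:np.r_[(proj(T,w(p,LC))-np.array(top)).ravel(),(proj(S,w(p,LC))-uS).ravel()]
s=least_squares(g,[*p0[:2],.055,.25],loss="soft_l1");print("cup rim",s.x);print(g(s.x).round(1))
E
python3 m.py
```

```text
tablet (array([ 0.42177666, -0.22662182,  0.01268294]), np.float64(0.23115424977157772))
rimz55 [0.48164555 0.34495344 0.055     ]
rimz55 [0.50593129 0.23995413 0.055     ]
rimz55 [0.45451061 0.22750375 0.055     ]
rimz55 [0.42957399 0.33174806 0.055     ]
side z55 [0.48308426 0.34387912 0.055     ]
side z55 [0.43191354 0.33049648 0.055     ]
side z55 [0.45600119 0.22779251 0.055     ]
side z55 [0.48916433 0.23496264 0.055     ]
front top z95 [0.59271424 0.11067216 0.095     ]
front top z95 [ 0.57451294 -0.07529107  0.095     ]
tongs [0.47013972 0.28277368 0.09250779 0.22555464]
[-0.   0.5 -1.   1.9  0.6 -0.5  0.7 -2.3 -0.4  0.4 -1.1 -0.3  0.3 -0.1
 -0.2 -0.2 -0.1 -2.3  0.7  0.5]
cup rim [0.46809987 0.28563034 0.05582158 0.22259428]
[  0.3  -0.2   0.4  -0.    0.1   0.1  -0.4  -0.3   0.4   0.2 -12.   -4.5
   1.5  -0.1  -0.2   1.7]
```

The tablet is at (0.422,-0.227,0.013), which fits its known height. The cup centre is at (0.468,0.286) with yaw 0.223 and the rim at 0.056, close to the stated 0.055. The tongs are at (0.470,0.283). I'll fly over the cup and refine with the wrist camera.

```bash
cat > go.py <<'E'
from h import *
import sys
# args: grasp-point target x y z yaw
t=[float(a) for a in sys.argv[1:5]]
o=get_obs(); M=R.from_rotvec(o["ee_rot"]).as_matrix()
g=o["tcp_pos"]-M[:,2]*.019
dz=t[3]-np.arctan2(M[1,0],M[0,0]); c,s=np.cos(t[3]),np.sin(t[3])
N=np.array([[c,s,0],[s,-c,0],[0,0,-1]])
rv=R.from_matrix(M.T@N).as_rotvec()/.15
print("t",round(o["t"],2),"grasp",g.round(4),"w",o["gripper_width"],"F",o["grip_force"],o["force"].round(1))
print("turn",rv.round(2),"shift cur",(M.T@(t[:3]-g)/.02).round(2),"shift after turn",(N.T@(t[:3]-g)/.02).round(2))
E
python3 go.py .47 .283 .19 .2226
```

```text
t 0.15 grasp [ 0.2083 -0.5354  0.193 ] w 0.09215161639826565 F 0.0 [ 0.9 -0.7  0.7]
turn [-0.01 -0.    0.99] shift cur [ 27.03 -33.4    0.2 ] shift after turn [ 21.8  -37.02   0.15]
```

Emit:
{"method": "play_rows", "body": {
  "motion": [
    [0,0,0,0,0,0.99,91.9],
    [0,0,0,0,0,0,91.9]
  ]
}}

```text
t: 0.4
tcp_pos: [0.2083, -0.5357, 0.1743]
ee_rot: [-3.121, -0.351, 0.0]
force: [-0.9, 0.3, 0.5]
gripper_width: 0.0922
grip_force: 0.0
```

```bash
python3 go.py .47 .283 .19 .2226
```

```text
t 0.4 grasp [ 0.2083 -0.5357  0.1933] w 0.09217599817443813 F 0.0 [-0.9  0.3  0.5]
turn [-0.   -0.    0.01] shift cur [ 21.84 -37.01   0.19] shift after turn [ 21.8  -37.04   0.17]
```

Emit:
{"method": "play_rows", "body": {
  "motion": [
    [1,-1,0,0,0,0,91.9],
    [1,-1,0,0,0,0,91.9],
    [1,-1,0,0,0,0,91.9],
    [1,-1,0,0,0,0,91.9],
    [1,-1,0,0,0,0,91.9],
    [1,-1,0,0,0,0,91.9],
    [1,-1,0,0,0,0,91.9],
    [1,-1,0,0,0,0,91.9]
  ]
}}

```text
t: 1.4
tcp_pos: [0.3295, -0.3437, 0.1746]
ee_rot: [-3.122, -0.353, 0.0]
force: [0.5, -0.9, 0.1]
gripper_width: 0.0916
grip_force: 0.0
```

Emit:
{"method": "play_rows", "body": {
  "motion": [
    [1,-1,0,0,0,0,91.9],
    [1,-1,0,0,0,0,91.9],
    [1,-1,0,0,0,0,91.9],
    [1,-1,0,0,0,0,91.9],
    [0.5,-1,0,0,0,0,91.9],
    [0.5,-1,0,0,0,0,91.9],
    [0.5,-1,0,0,0,0,91.9],
    [0.5,-1,0,0,0,0,91.9]
  ]
}}

```text
t: 2.4
tcp_pos: [0.4109, -0.1613, 0.1746]
ee_rot: [-3.122, -0.353, 0.0]
force: [-0.3, -0.2, 0.5]
gripper_width: 0.0918
grip_force: 0.0
```

Emit:
{"method": "play_rows", "body": {
  "motion": [
    [0.5,-1,0,0,0,0,91.9],
    [0.5,-1,0,0,0,0,91.9],
    [0.5,-1,0,0,0,0,91.9],
    [0.5,-1,0,0,0,0,91.9],
    [0.5,-1,0,0,0,0,91.9],
    [0.5,-1,0,0,0,0,91.9],
    [0.5,-1,0,0,0,0,91.9],
    [0.5,-1,0,0,0,0,91.9]
  ]
}}

```text
t: 3.4
tcp_pos: [0.4537, 0.0124, 0.1746]
ee_rot: [-3.122, -0.353, 0.0]
force: [-0.5, 0.7, 0.7]
gripper_width: 0.0919
grip_force: 0.0
```

Emit:
{"method": "play_rows", "body": {
  "motion": [
    [0.5,-1,0,0,0,0,91.9],
    [0.5,-1,0,0,0,0,91.9],
    [0,-1,0,0,0,0,91.9],
    [0,-1,0,0,0,0,91.9],
    [0,-1,0,0,0,0,91.9],
    [0,-1,0,0,0,0,91.9],
    [0,0,0,0,0,0,91.9]
  ]
}}

```text
t: 4.28
tcp_pos: [0.4463, 0.1338, 0.1746]
ee_rot: [3.121, 0.355, -0.0]
force: [-0.3, 0.1, 0.2]
gripper_width: 0.0921
grip_force: 0.0
```

```bash
python3 go.py .47 .283 .19 .2226; python3 - <<'E'
from h import *
np.save("pics/w1.npy",np.r_[camera_model("wrist")["origin"],camera_model("wrist")["rotation"]])
I=get_image("wrist");cv2.imwrite("pics/w1.png",I)
W=cam("wrist")
for p in([.47,.283,.087],[.468,.2856,.055]):print(proj(W,p))
E
```

```text
t 4.28 grasp [0.4463 0.1338 0.1936] w 0.09209488139429862 F 0.0 [-0.3  0.1  0.2]
turn [-0.    0.    0.03] shift cur [ 2.83 -7.    0.18] shift after turn [ 2.8  -7.02  0.18]
[[113.46149048 151.44661647]]
[[129.70435026 151.54622856]]
```

View pics/w1.png

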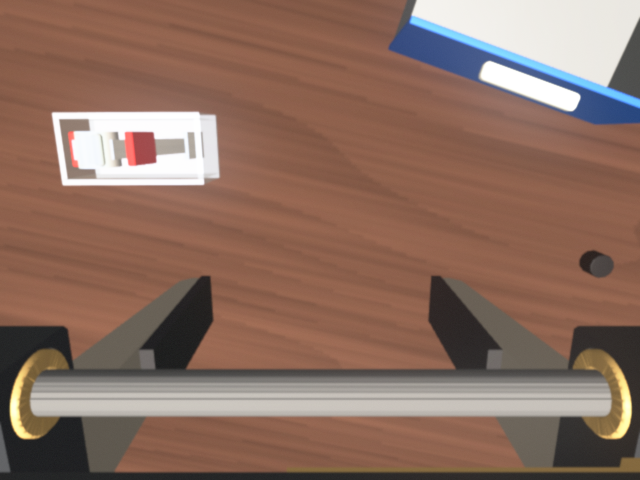

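The wrist view shows the cup rim at columns 53–204, rows 113–184, and the tongs' red grips at columns 72 and 141, around row 148. My predictions land within 3 px. I'll move over it and measure again from the second position.

Emit:
{"method": "play_rows", "body": {
  "motion": [
    [0.4,-1,0,0,0,0,91.9],
    [0.4,-1,0,0,0,0,91.9],
    [0.4,-1,0,0,0,0,91.9],
    [0.4,-1,0,0,0,0,91.9],
    [0.4,-1,0,0,0,0,91.9],
    [0.4,-1,0,0,0,0,91.9],
    [0.4,-1,0,0,0,0,91.9],
    [0,0,0,0,0,0,91.9]
  ]
}}

```text
t: 5.32
tcp_pos: [0.4707, 0.2825, 0.1745]
ee_rot: [3.122, 0.351, -0.0]
force: [-0.4, -0.3, 0.3]
gripper_width: 0.0921
grip_force: 0.0
```

```bash
python3 go.py .47 .283 .19 .2226; python3 - <<'E'
from h import *
np.save("pics/w2.npy",np.r_[camera_model("wrist")["origin"],camera_model("wrist")["rotation"]])
I=get_image("wrist");cv2.imwrite("pics/w2.png",I)
W=cam("wrist")
for p in([.47,.283,.087],[.468,.2856,.055]):print(proj(W,p))
o=get_obs();M=R.from_rotvec(o["ee_rot"]).as_matrix()
for z in(.087,.119,.055):
  p=o["tcp_pos"]+M[:,2]*((o["tcp_pos"][2]-z));print("axis at",z,proj(W,p))
E
```

```text
t 5.33 grasp [0.4707 0.2825 0.1935] w 0.09212544078359683 F 0.0 [-0.4 -0.3  0.3]
turn [0.   0.   0.01] shift cur [-0.03 -0.03  0.18] shift after turn [-0.03 -0.03  0.18]
[[320.00605677 233.27194978]]
[[316.2522863  225.69988126]]
axis at 0.087 [[321.87397674 232.93581406]]
axis at 0.119 [[321.98012756 244.28847938]]
axis at 0.055 [[321.78751991 223.68939091]]
```

View pics/w2.png

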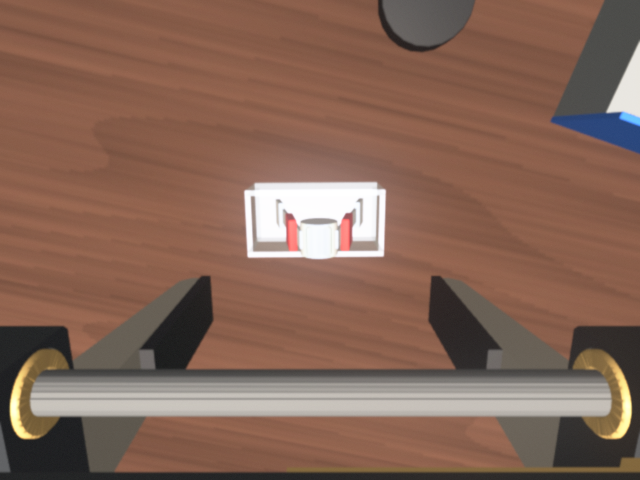

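The tongs are centred between the fingers: grips at columns 287–353, rows 215–250. The rim (245–385, 186–257) sits about 2–3 mm further in +x than I estimated, so I'll shift slightly, go down and grip at 42 mm.

Emit:
{"method": "play_rows", "body": {
  "motion": [
    [0.08,0,0.8,0,0,0,91.9],
    [0,0,0.9,0,0,0,91.9],
    [0,0,0.9,0,0,0,91.9],
    [0,0,0.9,0,0,0,91.9],
    [0,0,0.9,0,0,0,91.9],
    [0,0,0.9,0,0,0,91.9],
    [0,0,0,0,0,0,91.9]
  ]
}}

```text
t: 6.25
tcp_pos: [0.4706, 0.2819, 0.0667]
ee_rot: [3.121, 0.348, -0.006]
force: [-0.0, -0.5, 1.5]
gripper_width: 0.0919
grip_force: 0.0
```

Emit:
{"method": "play_rows", "body": {
  "motion": [
    [0,0,0,0,0,0,60],
    [0,0,0,0,0,0,42],
    [0,0,0,0,0,0,42],
    [0,0,0,0,0,0,42],
    [0,0,0,0,0,0,42],
    [0,0,0,0,0,0,42]
  ]
}}

```text
t: 7.0
tcp_pos: [0.472, 0.2824, 0.0687]
ee_rot: [-3.122, -0.348, -0.0]
force: [0.7, 0.3, -0.1]
gripper_width: 0.0418
grip_force: 0.0
```

```bash
python3 go.py .47 .283 .19 .2226; python3 - <<'E'
from h import *
a=cv2.resize(get_image("side")[330:480,180:320],None,fx=2.8,fy=2.8);b=cv2.resize(get_image("wrist")[120:400,170:470],None,fx=1.3,fy=1.5)
out=np.zeros((420,800,3),np.uint8);out[:420,:392]=a;out[:420,400:790]=b
cv2.imwrite("pics/g1.png",out)
E
```

```text
t 7.0 grasp [0.472  0.2824 0.0877] w 0.04175285728547322 F 0.0 [ 0.7  0.3 -0.1]
turn [-0. -0. -0.] shift cur [-0.09 -0.05 -5.11] shift after turn [-0.09 -0.05 -5.11]
```

View pics/g1.png

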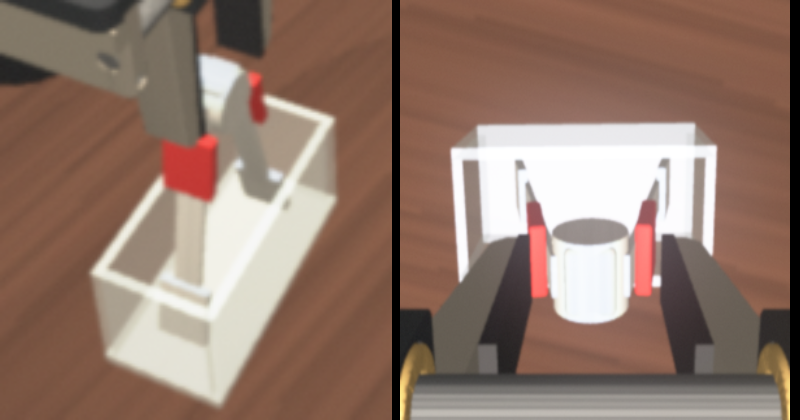

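```bash
python3 - <<'E'
from h import *
S=C["side"];W=cam("wrist")
o=get_obs();M=R.from_rotvec(o["ee_rot"]).as_matrix()
def sc(p): u=proj(S,p)[0]; return ((u-[180,330])*2.8).round()
def wc(p): u=proj(W,p)[0]; return ((u-[170,120])*[1.3,1.5]+[400,0]).round()
for n,l in (("tip+y pad",(0,-.021,0)),("tip back",(0,-.039,0)),("edge+x",(.01,-.021,0)),("edge-x",(-.01,-.021,0)),("grasp",(0,-.021,-.019)),("top34",(0,-.021,-.034))):
    p=o["tcp_pos"]+M@np.array(l);print(n,p.round(3),"side",sc(p),"wrist",wc(p))
print("onz",onz(S,(242.5,380),.0687), onz(S,(242.5,380),.1))
# tongs top arch & grip from this crop: side red face center crop(190,168), bottom edge
print("red face",onz(S,(180+190/2.8,330+168/2.8),.087))
E
```

```text
tip+y pad [0.467 0.303 0.069] side [193. 197.] wrist [544. 227.]
tip back [0.463 0.32  0.069] side [169. 232.] wrist [498. 227.]
edge+x [0.477 0.305 0.069] side [171. 189.] wrist [544. 199.]
edge-x [0.458 0.301 0.069] side [215. 206.] wrist [545. 255.]
grasp [0.467 0.303 0.088] side [189. 165.] wrist [540. 246.]
top34 [0.467 0.303 0.103] side [186. 138.] wrist [535. 264.]
onz [0.49373196 0.28577221 0.0687    ] [0.47189032 0.30462404 0.1       ]
red face [0.46637764 0.3034755  0.087     ]
```

```bash
python3 - <<'E'
from h import *
a=np.load("pics/w2.npy");c=dict(camera_model("wrist"));c["origin"]=a[:3];c["rotation"]=a[3:]
W=(c,R.from_rotvec(a[3:]).as_matrix())
M=R.from_rotvec([3.122,.351,0]).as_matrix();t=np.array([.4707,.2825,.1745])
print("cam in tool",M.T@(a[:3]-t), "axes",(M.T@W[1]).round(3))
for z in(0,-.02,-.034,-.05,-.069):
  print(z,[proj(W,t+M@np.array([x,-.046,z]))[0].round() for x in(-.01,.01)])
I=get_image("side");cv2.imwrite("pics/s2.png",cv2.resize(I[320:460,160:340],None,fx=4.4,fy=4.2,interpolation=cv2.INTER_CUBIC))
print(get_obs()["gripper_width"],get_obs()["grip_force"])
E
```

```text
cam in tool [ 0.06839471 -0.00078096 -0.20846467] axes [[ 0.001 -0.97  -0.242]
 [ 1.     0.001 -0.001]
 [ 0.001 -0.242  0.97 ]]
0 [array([233., 290.]), array([231., 253.])]
-0.02 [array([224., 305.]), array([222., 264.])]
-0.034 [array([217., 317.]), array([215., 274.])]
-0.05 [array([208., 334.]), array([205., 287.])]
-0.069 [array([195., 358.]), array([191., 306.])]
0.04213318183972856 0.0
```

View pics/s2.png

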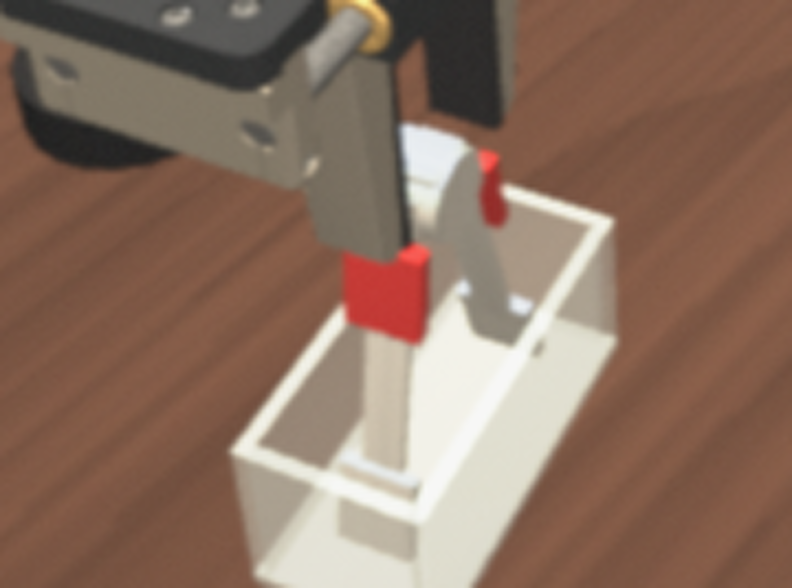

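Fingertips and TCP disagree. The finger ends just above the red grip at crop (322,237)–(400,262), the jaws haven't closed at all, and grip force is 0. So the real fingertips sit about 35 mm behind the reported TCP. I'll solve for that offset.

```bash
python3 - <<'E'
from h import *
S=C["side"]; o=get_obs();M=R.from_rotvec(o["ee_rot"]).as_matrix();t=o["tcp_pos"]
for uv,xs in (((233.2,376.4),.01),((250.9,382.4),-.01),((253.2,378.3),-.01)):
  for z in (.095,.1,.105,.11,.115,.12): print(uv,z,(M.T@(onz(S,uv,z)-t))[:2].round(4),"want x",xs)
a=np.load("pics/w2.npy");c=dict(camera_model("wrist"));c["origin"]=a[:3];c["rotation"]=a[3:]
# wrist: inner tip corners observed (211,276),(429.5,276) at opening .092 -> depth from spacing
Rm=R.from_rotvec(a[3:]).as_matrix();Mt=R.from_rotvec([3.122,.351,0]).as_matrix()
d1=Mt.T@Rm@np.array([(211-c["cx"])/c["fx"],(276-c["cy"])/c["fy"],1]);d2=Mt.T@Rm@np.array([(429.5-c["cx"])/c["fx"],(276-c["cy"])/c["fy"],1])
s=.092/(d2-d1)[1]; print("tip in tool",np.array([.0684,-.0008,-.2085])+s*d1)
print({k:v for k,v in globals().items() if 'tcp' in k.lower()})
E
```

```text
(233.2, 376.4) 0.095 [ 0.0197 -0.0178] want x 0.01
(233.2, 376.4) 0.1 [ 0.0168 -0.0215] want x 0.01
(233.2, 376.4) 0.105 [ 0.0139 -0.0252] want x 0.01
(233.2, 376.4) 0.11 [ 0.011  -0.0289] want x 0.01
(233.2, 376.4) 0.115 [ 0.0081 -0.0326] want x 0.01
(233.2, 376.4) 0.12 [ 0.0052 -0.0363] want x 0.01
(250.9, 382.4) 0.095 [-0.0026 -0.0173] want x -0.01
(250.9, 382.4) 0.1 [-0.0052 -0.021 ] want x -0.01
(250.9, 382.4) 0.105 [-0.0078 -0.0247] want x -0.01
(250.9, 382.4) 0.11 [-0.0104 -0.0284] want x -0.01
(250.9, 382.4) 0.115 [-0.013  -0.0321] want x -0.01
(250.9, 382.4) 0.12 [-0.0157 -0.0358] want x -0.01
(253.2, 378.3) 0.095 [-0.002  -0.0112] want x -0.01
(253.2, 378.3) 0.1 [-0.0046 -0.015 ] want x -0.01
(253.2, 378.3) 0.105 [-0.0072 -0.0188] want x -0.01
(253.2, 378.3) 0.11 [-0.0098 -0.0226] want x -0.01
(253.2, 378.3) 0.115 [-0.0124 -0.0264] want x -0.01
(253.2, 378.3) 0.12 [-0.0151 -0.0302] want x -0.01
tip in tool [ 0.00998878 -0.04697325 -0.03662702]
{'tcp_to_grasp': 0.0187}
```

Both views agree: the true fingertips are about 38 mm behind the reported TCP. I'll open to 54 mm, lower about 37 mm while watching the force, then close again.

Emit:
{"method": "play_rows", "body": {
  "motion": [
    [0,0,0,0,0,0,54],
    [0,0,0,0,0,0,54],
    [0,0,0.5,0,0,0,54],
    [0,0,0.5,0,0,0,54],
    [0,0,0,0,0,0,54]
  ]
}}

```text
t: 7.78
tcp_pos: [0.4707, 0.2819, 0.0471]
ee_rot: [3.122, 0.348, -0.005]
force: [1.7, -0.3, -0.4]
gripper_width: 0.0539
grip_force: 0.0
```

Emit:
{"method": "play_rows", "body": {
  "motion": [
    [0,0,0.45,0,0,0,54],
    [0,0,0.4,0,0,0,54],
    [0,0,0,0,0,0,54],
    [0,0,0,0,0,0,48],
    [0,0,0,0,0,0,42],
    [0,0,0,0,0,0,42],
    [0,0,0,0,0,0,42]
  ]
}}

```text
t: 8.65
tcp_pos: [0.4724, 0.2823, 0.0321]
ee_rot: [3.122, 0.349, 0.001]
force: [0.9, -0.4, 2.1]
gripper_width: 0.0418
grip_force: 5.5
```

```bash
sed -i 's/\.019$/.057/; s/\*\.019/*.057/' go.py; python3 go.py .47 .283 .19 .2226; python3 - <<'E'
from h import *
a=cv2.resize(get_image("side")[320:480,160:340],None,fx=2.2,fy=2.6);b=cv2.resize(get_image("wrist")[120:400,170:470],None,fx=1.3,fy=1.486)
out=np.zeros((416,800,3),np.uint8);out[:416,:396]=a;out[:416,400:790]=b
cv2.imwrite("pics/g2.png",out)
E
```

```text
t 8.65 grasp [0.4724 0.2823 0.0891] w 0.041760939608845235 F 5.530621503203292 [ 0.9 -0.4  2.1]
turn [ 0. -0. -0.] shift cur [-0.1  -0.06 -5.05] shift after turn [-0.11 -0.06 -5.05]
```

View pics/g2.png

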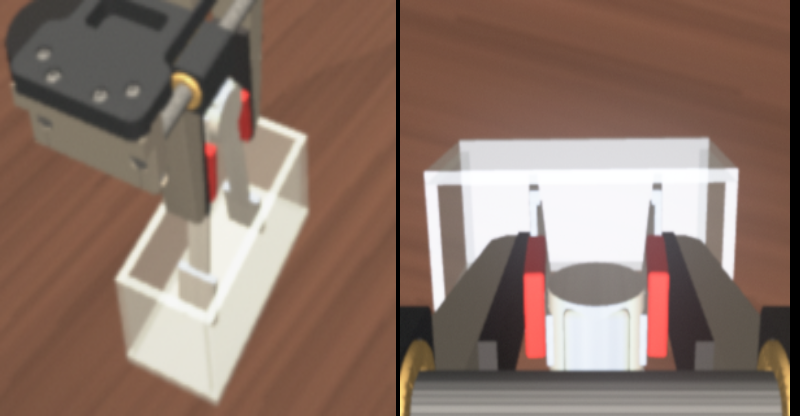

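The tongs are gripped: force 5.5 N, red grips between the pads, jaws drawn in. Lifting.

Emit:
{"method": "play_rows", "body": {
  "motion": [
    [0,0,-0.5,0,0,0,42],
    [0,0,-1,0,0,0,42],
    [0,0,-1,0,0,0,42],
    [0,0,-1,0,0,0,42],
    [0,0,-1,0,0,0,42],
    [0,0,-1,0,0,0,42],
    [0,0,-0.5,0,0,0,42],
    [0,0,0,0,0,0,42]
  ]
}}

```text
t: 9.75
tcp_pos: [0.4724, 0.2826, 0.1524]
ee_rot: [-3.122, -0.349, -0.002]
force: [-0.4, -0.2, -0.3]
gripper_width: 0.042
grip_force: 3.7
```

```bash
python3 go.py .4218 -.2266 .20 .2226
```

```text
t 9.75 grasp [0.4723 0.2826 0.2094] w 0.04195509300244366 F 3.6988551038439255 [-0.4 -0.2 -0.3]
turn [-0.   -0.01 -0.  ] shift cur [-8.08 24.28  0.45] shift after turn [-8.08 24.27  0.47]
```

Emit:
{"method": "play_rows", "body": {
  "motion": [
    [-0.3,1,0,0,0,0,42],
    [-0.3,1,0,0,0,0,42],
    [-0.3,1,0,0,0,0,42],
    [-0.3,1,0,0,0,0,42],
    [-0.3,1,0,0,0,0,42],
    [-0.3,1,0,0,0,0,42],
    [-0.3,1,0,0,0,0,42],
    [-0.3,1,0,0,0,0,42]
  ]
}}

```text
t: 10.75
tcp_pos: [0.4593, 0.114, 0.1506]
ee_rot: [3.122, 0.347, -0.003]
force: [0.4, 0.1, -0.2]
gripper_width: 0.0418
grip_force: 3.7
```

Emit:
{"method": "play_rows", "body": {
  "motion": [
    [-0.3,1,0,0,0,0,42],
    [-0.3,1,0,0,0,0,42],
    [-0.3,1,0,0,0,0,42],
    [-0.3,1,0,0,0,0,42],
    [-0.3,1,0,0,0,0,42],
    [-0.3,1,0,0,0,0,42],
    [-0.3,1,0,0,0,0,42],
    [0,0,0,0,0,0,42]
  ]
}}

```text
t: 11.75
tcp_pos: [0.4492, -0.0314, 0.1508]
ee_rot: [-3.122, -0.344, 0.003]
force: [-0.2, 0.3, -1.0]
gripper_width: 0.0422
grip_force: 3.7
```

```bash
python3 go.py .4218 -.2266 .20 .2226; cat > tab.py <<'E'
from h import *
W=cam("wrist");I=get_image("wrist");cv2.imwrite("pics/wt.png",I)
p=proj(W,[.4218,-.2266,.009])[0];print("pred",p)
x,y=int(p[0])-45,int(p[1])-45;x=max(x,0);y=max(y,0)
g=(I[y:y+90,x:x+90].min(2)>130).astype(np.uint8)
n,l,st,ce=cv2.connectedComponentsWithStats(g)
for s,c in zip(st[1:],ce[1:]):
    if s[4]>60: print("blob",s[4],s[:4]+[x,y,0,0],"c",c+[x,y],"world z.009",onz(W,c+[x,y],.011).round(4))
E
python3 tab.py
```

```text
t 11.75 grasp [ 0.4493 -0.0314  0.2078] w 0.042163720862216945 F 3.698315101873959 [-0.2  0.3 -1. ]
turn [-0.    0.01 -0.02] shift cur [-3.47  9.23  0.39] shift after turn [-3.5   9.22  0.39]
pred [534.4719366 296.6780187]
blob 767 [517 281  34  31] c [533.61147327 295.67535854] world z.009 [ 0.4231 -0.2244  0.011 ]
```

Emit:
{"method": "play_rows", "body": {
  "motion": [
    [-0.45,1,0,0,0,0,42],
    [-0.45,1,0,0,0,0,42],
    [-0.45,1,0,0,0,0,42],
    [-0.45,1,0,0,0,0,42],
    [-0.45,1,0.5,0,0,0,42],
    [-0.45,1,0.5,0,0,0,42],
    [-0.4,1,0.5,0,0,0,42],
    [-0.35,1,0.5,0,0,0,42]
  ]
}}

```text
t: 12.8
tcp_pos: [0.418, -0.2012, 0.111]
ee_rot: [-3.121, -0.349, 0.001]
force: [0.2, 0.6, -1.3]
gripper_width: 0.0414
grip_force: 3.7
```

Emit:
{"method": "play_rows", "body": {
  "motion": [
    [0,1,0.5,0,0,0,42],
    [0,0.15,0.3,0,0,0,42],
    [0,0,0,0,0,0,42]
  ]
}}

```text
t: 13.18
tcp_pos: [0.423, -0.2226, 0.095]
ee_rot: [-3.12, -0.349, 0.002]
force: [-0.1, -0.3, -0.9]
gripper_width: 0.0423
grip_force: 3.7
```

```bash
python3 go.py .4224 -.2255 .091 .2226; python3 tab.py; python3 - <<'E'
from h import *
I=cv2.imread("pics/wt.png")[120:480,140:500];S=get_image("side")[120:330,380:560]
out=np.zeros((504,800,3),np.uint8);b=cv2.resize(S,None,fx=2.2,fy=2.2);out[:b.shape[0],:396]=b
b=cv2.resize(I,None,fx=1.1,fy=1.4);out[:504,400:796]=b;cv2.imwrite("pics/t1.png",out)
E
```

```text
t 13.18 grasp [ 0.423  -0.2227  0.152 ] w 0.042315838750133214 F 3.6981318666357765 [-0.1 -0.3 -0.9]
turn [-0.01  0.01  0.  ] shift cur [-0.06  0.13  3.05] shift after turn [-0.06  0.13  3.05]
pred [327.21400422 236.0765883 ]
blob 919 [310 218  33  36] c [325.86833515 235.83242655] world z.009 [ 0.4222 -0.2255  0.011 ]
blob 348 [360 238  12  41] c [366.18965517 259.38218391] world z.009 [ 0.4119 -0.2572  0.011 ]
```

View pics/t1.png

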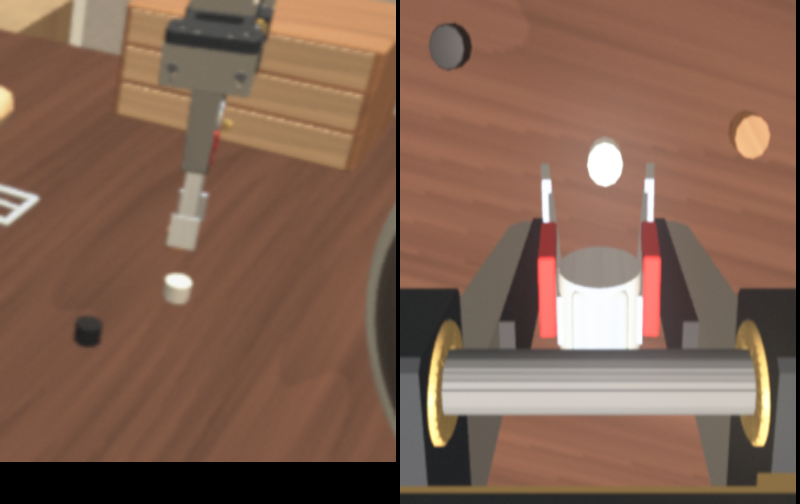

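The tongs hang straight. The jaws straddle the white tablet, which sits about 3 mm off in tool y. I'll correct that, lower, and squeeze.

Emit:
{"method": "play_rows", "body": {
  "motion": [
    [-0.08,0.14,0.5,0,0,0,42],
    [0,0,0.6,0,0,0,42],
    [0,0,0.6,0,0,0,42],
    [0,0,0.6,0,0,0,42],
    [0,0,0.5,0,0,0,42],
    [0,0,0.2,0,0,0,42],
    [0,0,0,0,0,0,42]
  ]
}}

```text
t: 14.15
tcp_pos: [0.4224, -0.2268, 0.0355]
ee_rot: [-3.122, -0.348, 0.0]
force: [0.7, -0.3, -1.3]
gripper_width: 0.0419
grip_force: 3.7
```

```bash
python3 go.py .4224 -.2255 .091 .2226
```

```text
t 14.15 grasp [ 0.4224 -0.2268  0.0925] w 0.04193022872087148 F 3.698113440391353 [ 0.7 -0.3 -1.3]
turn [-0.  0. -0.] shift cur [ 0.01 -0.07  0.07] shift after turn [ 0.01 -0.07  0.07]
```

Emit:
{"method": "play_rows", "body": {
  "motion": [
    [0,-0.05,0.07,0,0,0,42],
    [0,0,0,0,0,0,38],
    [0,0,0,0,0,0,34],
    [0,0,0,0,0,0,28],
    [0,0,0,0,0,0,28],
    [0,0,0,0,0,0,28],
    [0,0,0,0,0,0,28]
  ]
}}

```text
t: 15.02
tcp_pos: [0.4224, -0.226, 0.0344]
ee_rot: [3.122, 0.348, 0.0]
force: [-0.1, -0.3, 0.5]
gripper_width: 0.0343
grip_force: 30.0
```

Emit:
{"method": "play_rows", "body": {
  "motion": [
    [0,0,-0.3,0,0,0,28],
    [0,0,-0.8,0,0,0,28],
    [0,0,-1,0,0,0,28],
    [0,0,-1,0,0,0,28],
    [0,0,-1,0,0,0,28],
    [0,0,-1,0,0,0,28],
    [0,0,-1,0,0,0,28],
    [0,0,-0.4,0,0,0,28]
  ]
}}

```text
t: 16.02
tcp_pos: [0.423, -0.2266, 0.1665]
ee_rot: [3.12, 0.348, 0.003]
force: [0.5, -1.4, -1.0]
gripper_width: 0.0344
grip_force: 30.0
```

```bash
python3 go.py .648 .0114 .222 .2226; python3 - <<'E'
from h import *
S=C["side"];I=get_image("side");cv2.imwrite("pics/s3.png",I)
p=proj(S,[.4218,-.2266,.009])[0];x,y=p.astype(int);print("old spot",p,I[y-12:y+13,x-12:x+13].min(2).max())
for z in(.13,.139): 
  q=proj(S,[.4224,-.226,z])[0];print(z,q,I[int(q[1])-8:int(q[1])+9:4,int(q[0])-20:int(q[0])+21:5].min(2))
# drawer from current wrist/top: refine front line z=.095 from top picture
W=cam("wrist")
E
```

```text
t 16.02 grasp [ 0.4229 -0.2265  0.2235] w 0.034421168998895635 F 29.993520034477115 [ 0.5 -1.4 -1. ]
turn [ 0.02 -0.01 -0.  ] shift cur [13.6  -9.12  0.08] shift after turn [13.6  -9.12  0.08]
old spot [460.18285465 251.99305064] 70
0.13 [470.59615571 194.91249947] [[ 65  65  64 120 130 129  71  65  65]
 [ 66  63  65 126 128 128  65  62  62]
 [ 63  65  65  71 132 130  60  62  64]
 [ 65  66  61  61  62  62  63  66  67]
 [ 64  60  62  62  64  63  66  68  69]]
0.139 [471.46750008 190.31874406] [[ 65  66  64 122 132 131  91  96  95]
 [ 67  64  62 130 129 127  66  64  66]
 [ 64  63  65 130 128 127  64  60  64]
 [ 65  66  64  84 136 119  60  63  64]
 [ 64  64  59  63  62  63  62  64  65]]
```

The tablet is lifted: its old spot is empty and the grip is still at 34.4 mm. Moving to above the drawer.

Emit:
{"method": "play_rows", "body": {
  "motion": [
    [0.9,-0.6,0,0,0,0,28],
    [0.9,-0.6,0,0,0,0,28],
    [0.9,-0.6,0,0,0,0,28],
    [0.9,-0.6,0,0,0,0,28],
    [0.9,-0.6,0,0,0,0,28],
    [0.9,-0.6,0,0,0,0,28],
    [0.9,-0.6,0,0,0,0,28],
    [0.9,-0.6,0,0,0,0,28]
  ]
}}

```text
t: 17.08
tcp_pos: [0.5415, -0.0998, 0.1636]
ee_rot: [-3.122, -0.348, 0.002]
force: [0.1, -0.1, -0.8]
gripper_width: 0.0347
grip_force: 30.0
```

Emit:
{"method": "play_rows", "body": {
  "motion": [
    [0.9,-0.6,0,0,0,0,28],
    [0.9,-0.6,0,0,0,0,28],
    [0.9,-0.6,0,0,0,0,28],
    [0.9,-0.6,0,0,0,0,28],
    [0.9,-0.6,0,0,0,0,28],
    [0.9,-0.6,0,0,0,0,28],
    [0.9,-0.6,0,0,0,0,28],
    [0,0,0,0,0,0,28]
  ]
}}

```text
t: 18.08
tcp_pos: [0.6465, 0.0105, 0.1638]
ee_rot: [-3.122, -0.351, 0.001]
force: [-0.3, -0.3, -0.9]
gripper_width: 0.0348
grip_force: 30.0
```

```bash
python3 go.py .648 .0114 .0985 .2226; python3 - <<'E'
from h import *
I=get_image("top")[180:300,250:410];S=get_image("side")[150:330,180:400]
out=np.zeros((360,800,3),np.uint8);out[:360,:440]=cv2.resize(S,None,fx=2,fy=2);b=cv2.resize(I,None,fx=2.2,fy=3);out[:360,445:797]=b
cv2.imwrite("pics/d1.png",out)
E
```

```text
t 18.07 grasp [0.6465 0.0105 0.2208] w 0.03481365488090289 F 29.993592696846463 [-0.3 -0.3 -0.9]
turn [-0.    0.    0.01] shift cur [ 0.09 -0.03  6.12] shift after turn [ 0.08 -0.03  6.12]
```

View pics/d1.png

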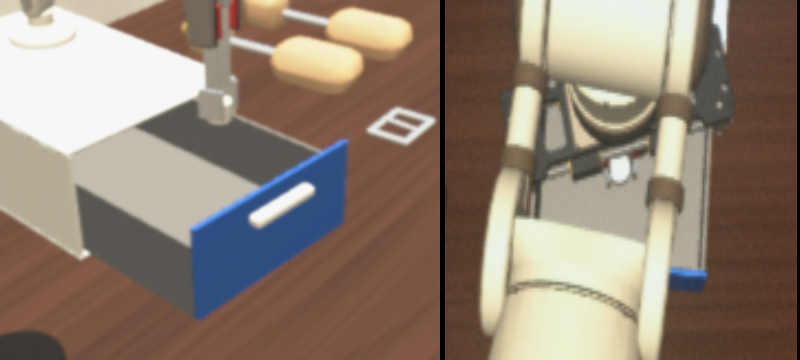

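The tablet is in the jaws above the drawer, clear of the front and the box top. Lowering.

Emit:
{"method": "play_rows", "body": {
  "motion": [
    [0,0,0.5,0,0,0,28],
    [0,0,1,0,0,0,28],
    [0,0,1,0,0,0,28],
    [0,0,1,0,0,0,28],
    [0,0,1,0,0,0,28],
    [0,0,0.8,0,0,0,28],
    [0,0,0.5,0,0,0,28],
    [0,0,0,0,0,0,28]
  ]
}}

```text
t: 19.18
tcp_pos: [0.6454, 0.0093, 0.0474]
ee_rot: [-3.122, -0.348, 0.002]
force: [0.2, -0.2, 0.0]
gripper_width: 0.0343
grip_force: 30.0
```

Emit:
{"method": "play_rows", "body": {
  "motion": [
    [0,0,0.1,0,0,0,28],
    [0,0,0.05,0,0,0,28],
    [0,0,0,0,0,0,28]
  ]
}}

```text
t: 19.55
tcp_pos: [0.6462, 0.0092, 0.0457]
ee_rot: [3.122, 0.349, 0.001]
force: [-0.5, -0.6, -0.5]
gripper_width: 0.0346
grip_force: 30.0
```

Emit:
{"method": "play_rows", "body": {
  "motion": [
    [0,0,0.08,0,0,0,28],
    [0,0,0,0,0,0,28]
  ]
}}

```text
t: 19.8
tcp_pos: [0.6458, 0.0092, 0.0436]
ee_rot: [-3.122, -0.349, 0.0]
force: [-0.8, 0.0, -0.9]
gripper_width: 0.0347
grip_force: 30.0
```

Emit:
{"method": "play_rows", "body": {
  "motion": [
    [0,0,0.05,0,0,0,28],
    [0,0,0,0,0,0,28]
  ]
}}

```text
t: 20.05
tcp_pos: [0.6461, 0.0092, 0.0429]
ee_rot: [3.122, 0.348, 0.0]
force: [0.7, -0.6, 0.9]
gripper_width: 0.0347
grip_force: 30.0
```

Emit:
{"method": "play_rows", "body": {
  "motion": [
    [0,0,0.05,0,0,0,28],
    [0,0,0,0,0,0,28]
  ]
}}

```text
t: 20.3
tcp_pos: [0.646, 0.0092, 0.0417]
ee_rot: [-3.122, -0.348, -0.0]
force: [-0.2, -0.9, 1.1]
gripper_width: 0.0342
grip_force: 30.0
```

Emit:
{"method": "play_rows", "body": {
  "motion": [
    [0,0,0,0,0,0,36],
    [0,0,0,0,0,0,39],
    [0,0,0,0,0,0,42],
    [0,0,0,0,0,0,42],
    [0,0,0,0,0,0,42]
  ]
}}

```text
t: 20.92
tcp_pos: [0.6459, 0.0092, 0.0417]
ee_rot: [3.122, 0.348, -0.0]
force: [0.3, 0.0, -0.8]
gripper_width: 0.0422
grip_force: 3.7
```

Emit:
{"method": "play_rows", "body": {
  "motion": [
    [0,0,-0.3,0,0,0,42],
    [0,0,-0.7,0,0,0,42],
    [0,0,-1,0,0,0,42],
    [0,0,-1,0,0,0,42],
    [0,0,-1,0,0,0,42],
    [0,0,-1,0,0,0,42],
    [0,0,-1,0,0,0,42],
    [0,0,-0.3,0,0,0,42]
  ]
}}

```text
t: 21.92
tcp_pos: [0.6469, 0.009, 0.17]
ee_rot: [3.121, 0.348, 0.005]
force: [0.1, -0.4, -1.1]
gripper_width: 0.042
grip_force: 3.7
```

```bash
python3 go.py .4724 .2823 .21 .2226; python3 - <<'E'
from h import *
W=cam("wrist");I=get_image("wrist");cv2.imwrite("pics/w4.png",I)
p=proj(W,[.646,.0092,.02])[0];print(p)
x,y=int(p[0])-45,int(p[1])-45
g=(I[y:y+90,x:x+90].min(2)>215).astype(np.uint8)
n,l,st,ce=cv2.connectedComponentsWithStats(g)
for s,c in zip(st[1:],ce[1:]):
    if s[4]>60: print("blob",s,"c",c+[x,y],onz(W,c+[x,y],.02).round(4))
E
```

```text
t 21.93 grasp [0.6468 0.0091 0.227 ] w 0.041973822582487205 F 3.698532530652301 [ 0.1 -0.4 -1.1]
turn [ 0.01 -0.02 -0.  ] shift cur [ -5.49 -15.25   0.82] shift after turn [ -5.49 -15.25   0.85]
[321.07155546 217.85027671]
blob [ 31  36  24  24 443] c [318.5214447  219.33182844] [0.6443 0.011  0.02  ]
```

The tablet is resting on the drawer floor at (0.644,0.011), and the tongs are clear of it. Returning to the cup.

Emit:
{"method": "play_rows", "body": {
  "motion": [
    [-0.3,-0.95,0,0,0,0,42],
    [-0.3,-0.95,0,0,0,0,42],
    [-0.3,-0.95,0,0,0,0,42],
    [-0.3,-0.95,0,0,0,0,42],
    [-0.35,-0.95,0,0,0,0,42],
    [-0.35,-0.95,0,0,0,0,42],
    [-0.35,-0.95,0,0,0,0,42],
    [-0.35,-0.95,0,0,0,0,42]
  ]
}}

```text
t: 22.98
tcp_pos: [0.5609, 0.1471, 0.1678]
ee_rot: [-3.122, -0.348, -0.0]
force: [0.1, -0.8, -0.7]
gripper_width: 0.0424
grip_force: 3.7
```

Emit:
{"method": "play_rows", "body": {
  "motion": [
    [-0.35,-0.95,0,0,0,0,42],
    [-0.35,-0.95,0,0,0,0,42],
    [-0.35,-0.95,0,0,0,0,42],
    [-0.35,-0.95,0,0,0,0,42],
    [-0.35,-0.95,0,0,0,0,42],
    [-0.35,-0.95,0,0,0,0,42],
    [-0.35,-0.95,0,0,0,0,42],
    [0,0,0,0,0,0,42]
  ]
}}

```text
t: 23.98
tcp_pos: [0.4838, 0.2661, 0.1677]
ee_rot: [-3.122, -0.352, 0.0]
force: [-0.4, -0.3, -1.8]
gripper_width: 0.0424
grip_force: 3.7
```

```bash
python3 go.py .4722 .283 .0895 .2226
```

```text
t 23.98 grasp [0.4838 0.2661 0.2247] w 0.04236750448589623 F 3.698366124581298 [-0.4 -0.3 -1.8]
turn [-0.    0.    0.01] shift cur [-0.38 -0.95  6.76] shift after turn [-0.38 -0.95  6.76]
```

Emit:
{"method": "play_rows", "body": {
  "motion": [
    [-0.38,-0.95,0,0,0,0,42],
    [0,0,0.5,0,0,0,42],
    [0,0,1,0,0,0,42],
    [0,0,0.5,0,0,0,42],
    [0,0,0,0,0,0,42]
  ]
}}

```text
t: 24.6
tcp_pos: [0.4723, 0.2812, 0.1265]
ee_rot: [3.122, 0.348, -0.004]
force: [-0.3, 0.5, -0.4]
gripper_width: 0.042
grip_force: 3.7
```

```bash
python3 go.py .4722 .283 .0895 .2226
```

```text
t 24.6 grasp [0.4724 0.2813 0.1835] w 0.04199904358848969 F 3.6979116882821472 [-0.3  0.5 -0.4]
turn [ 0.    0.02 -0.  ] shift cur [ 0.02 -0.09  4.7 ] shift after turn [ 0.01 -0.09  4.7 ]
```

Emit:
{"method": "play_rows", "body": {
  "motion": [
    [0,-0.09,0.3,0,0,0,42],
    [0,0,0.7,0,0,0,42],
    [0,0,0.8,0,0,0,42],
    [0,0,0.8,0,0,0,42],
    [0,0,0.8,0,0,0,42],
    [0,0,0.7,0,0,0,42],
    [0,0,0.4,0,0,0,42],
    [0,0,0,0,0,0,42]
  ]
}}

```text
t: 25.6
tcp_pos: [0.4722, 0.2834, 0.0371]
ee_rot: [3.122, 0.348, -0.002]
force: [0.6, -0.6, -1.3]
gripper_width: 0.0421
grip_force: 3.7
```

Emit:
{"method": "play_rows", "body": {
  "motion": [
    [0,0,0.15,0,0,0,42],
    [0,0,0,0,0,0,42]
  ]
}}

```text
t: 25.85
tcp_pos: [0.4729, 0.2836, 0.035]
ee_rot: [-3.122, -0.348, -0.001]
force: [0.2, -0.5, -0.3]
gripper_width: 0.0421
grip_force: 3.7
```

Emit:
{"method": "play_rows", "body": {
  "motion": [
    [0,0,0.12,0,0,0,42],
    [0,0,0,0,0,0,42],
    [0,0,0,0,0,0,44],
    [0,0,0,0,0,0,46],
    [0,0,0,0,0,0,50],
    [0,0,0,0,0,0,56],
    [0,0,0,0,0,0,60],
    [0,0,0,0,0,0,60]
  ]
}}

```text
t: 26.85
tcp_pos: [0.4726, 0.2835, 0.0324]
ee_rot: [-3.122, -0.348, -0.0]
force: [-0.6, -0.5, -0.2]
gripper_width: 0.0601
grip_force: 0.0
```

```bash
cat > red.py <<'E'
from h import *
for n in("side","wrist"):
    I=get_image(n).astype(int);m=((I[...,2]>140)&(I[...,1]<80)&(I[...,0]<80)).astype(np.uint8)
    N,l,st,ce=cv2.connectedComponentsWithStats(m)
    print(n,[(s.tolist(),c.round(1).tolist()) for s,c in zip(st[1:],ce[1:]) if s[4]>25])
print(get_obs()["gripper_width"],get_obs()["grip_force"])
E
python3 red.py
```

```text
side [([269, 355, 5, 18, 59], [270.6, 365.2]), ([247, 377, 9, 23, 128], [251.9, 389.1])]
wrist []
0.0601510942165656 0.0
```

Emit:
{"method": "play_rows", "body": {
  "motion": [
    [0,0,-0.2,0,0,0,60],
    [0,0,-0.4,0,0,0,60],
    [0,0,-0.8,0,0,0,64],
    [0,0,-1,0,0,0,70],
    [0,0,-1,0,0,0,80],
    [0,0,-1,0,0,0,80],
    [0,0,-1,0,0,0,80],
    [0,0,-1,0,0,0,80]
  ]
}}

```text
t: 27.95
tcp_pos: [0.4729, 0.2836, 0.1624]
ee_rot: [-3.122, -0.348, -0.003]
force: [-0.1, -0.1, -0.1]
gripper_width: 0.0798
grip_force: 0.0
```

Emit:
{"method": "play_rows", "body": {
  "motion": [
    [0,0,-0.5,0,0,0,80],
    [0,0,0,0,0,0,80],
    [0,0,0,0,0,0,80],
    [0,0,0,0,0,0,80]
  ]
}}

```text
t: 28.45
tcp_pos: [0.472, 0.2833, 0.1693]
ee_rot: [3.122, 0.348, -0.003]
force: [-0.2, -0.7, -0.1]
gripper_width: 0.0801
grip_force: 0.0
```

```bash
python3 red.py; python3 - <<'E'
from h import *
# expected red-face corners for tongs upright at original fit vs side picture; drawer tablet check in top view
T=C["top"];I=get_image("top");p=proj(T,[.6443,.011,.02])[0];x,y=p.astype(int);print(p,I[y-6:y+7:2,x-6:x+7:2].min(2))
S=C["side"];print(proj(S,[.467,.3045,.087]),proj(S,[.4765,.2605,.087]))
E
```

```text
side [([269, 358, 5, 15, 56], [270.8, 365.6]), ([237, 377, 19, 23, 344], [246.0, 388.0])]
wrist []
0.0800105796753418 0.0
[329.94203856 246.96809888] [[152 150 152 152 152 151 153]
 [148 153 165 212 218 155 153]
 [150 157 229 235 233 225 155]
 [150 171 233 234 234 234 163]
 [149 146 227 234 234 224 149]
 [155 150 139 212 205 122 150]
 [154 154 152 150 147 149 152]]
[[246.78877762 390.33073644]] [[267.12951856 362.32809549]]
```

The tongs are upright in the cup: the red face is at (246,388), against (247.5,388) at the start. The tablet shows in the drawer at (330,247), and the gripper is clear.

```bash
python3 -c "
from station import *
print(job_done())"
```

```text
the job is handed in; nothing more can be done
None
```

The job is handed in (no verdict was returned): the white tablet is on the drawer floor, lowered there in the tongs, and the tongs stand released and upright in the pen cup, at about 28.5 s of the 58 s limit.

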